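# Open the studio padlock and present it

### The arm

A 6-joint arm with a two-finger parallel gripper is mounted at the origin on the work surface. World frame = base frame: x ahead of the robot, y to its left, z up, the work surface at z = 0. Lengths are in m, angles in rad, forces in N, time in s.
With the tool pointing down it reaches from about 0.35 to 0.775 m from the base axis. Payload 7.3 kg.
Tool frame: the origin (TCP) lies at the very end of the fingers, on their centre line; the grasp point (between the pads) lies 19 mm behind it (pinch_z is the distance from the TCP to the grasp point, in m); z points along the fingers, y is the line along which they close (so a half turn about z gives the same grasp; the last joint's range is limited). The gripper opens to 92 mm and grips with 3 to 60 N. Pads are 19 mm wide; open, the fingers measure 130 mm over their backs; the gripper's body (75 mm by 190 mm) begins 47 mm behind the grasp point.
Start: joints at [-1.45, 0.342, 1.524, -0, 1.275, -0.146], TCP at [0.138, -0.506, 0.227] pointing down, gripper open.
Joint ranges: [-2.53, 2.53], [-0.77, 2.02], [0.04, 2.7], [-1, 4.14], [0.28, 2.66], [-3.11, 3.11]. Speed limits (rad/s): [2.57, 2.57, 3.14, 3.14, 3.14, 3.14].

### API

Orientations are given as [roll, pitch, yaw] about the fixed x, y, z axes, in that order (R = Rz(yaw) Ry(pitch) Rx(roll)).
In Python, from cell import * gives the robot as it stands.
- The arm moves only by the tool arm_command, never from a script. Its arguments are lists of equal length, an entry for each row: "fingers": the gripper command: -1 is fully open, 1 is shut, values between are in proportion; "travel": the shift along the tool's x, y, z in m, a list of three; "dr": the turn, a rotation vector about the tool's x, y, z in degrees, a list of three. In form: {"fingers": [fingers, ...], "travel": [[x, y, z], ...], "dr": [[wx, wy, wz], ...]}. A call has 1 to 8 rows; each row is the pose to reach, as a shift and turn from the pose commanded when the call began, along the tool's axes at that moment; what a row does not reach only later rows make up. A row lasts 1/12 s, in which the tool goes at most 41.7 mm and 7.16 degrees, less where a joint would pass 70% of its speed; a pose out of reach is approached as far as the arm can. A call with a gripper value outside its range is refused whole. The fingers move at their own pace and stop on an object; "squeeze" is the grip in N (left out, the last holds). Time passes only in rows, so rows that repeat a pose let the fingers close. It gives the time, the measured TCP pose, the force, the opening and the grip force at its end, in the units of the state.
- observe(): the state, without advancing time (a new reading comes with each control period).
- read_camera(name): name is "scene" or "top"; returns a dict with "color" (480x640x3 uint8, blue, green, red), "z_map" (480x640 float32, m along the optical axis (not along the pixel's ray), 0 where there is no reading), "fx", "fy", "cx", "cy" (pixels), "R" (3x3) and "t" (3): a world point X has camera coordinates R X + t. Camera axes: x right, y down, z forward; pixel columns grow to the right and rows downward; lengths in m; the calibration is good to about 2 mm. A picture is of the moment at which its call begins.
- hand_in(): hands the job in; it is judged then, once.
The state is a dict: "time": time; "qpos": joint angles; "qvel": joint speeds; "joint_efforts": joint torques, N m; "tool_pos": TCP position; "tool_rot": TCP orientation; "contact_force": force on the tool from outside, world axes, zero at the start; "torque": the same for the moment, N m; "opening": finger opening in m; "grip_force": force on a finger pad.
Only numpy, scipy, OpenCV 4.12 (cv2) and the standard library are available. Lean on these libraries where they do the work, as an engineer would, in place of code of your own. Each camera call takes 0.05 s, during which the arm holds its last target. There are 200 camera calls.

### The job

Open the combination lock that stands in the wooden stand: turn its clicking dial until the knob's nose points straight at the shackle, let go of the knob, take the shackle by its flat-sided sleeve and pull it fully up, open. Then, still holding it by the shackle, carry the open lock and hold it out hanging upright over the middle of the shallow square tray, its underside about 10 cm above the table; the program finishes while holding it there, still. Leave the paint jars and the cup where they stand.

Things in the scene. Friction and masses are not known exactly. Their poses are not given: they have to be found in the camera images.
- lock: Combination lock, loose, about 0.55 kg: grey metal block 120 (x) x 64 (y) x 44 (z) mm in the stand. Origin: centre of its underside; z up. The round dial with bar knob is on top at x = -33 mm, the U-shaped shackle rises from the top at x = +30 mm; lock +x runs from dial to shackle. Centre of mass about 10 mm from the shackle, towards the dial: it hangs nearly level from the shackle.
- dial (a joint): Turn of the dial (rad), counter-clockwise from above is positive. 0: knob's nose points at the shackle (lock's +x, long white mark). Clicks into rest every 45 degrees (0.09 N m); starts at +45, +90 or +135 degrees and must go clockwise to 0, one to three clicks. Stops at -0.95 and 2.85. Only within about 0.15 rad of 0 is the shackle free; with the shackle up the dial is blocked.
- dial_grip (a point): Middle of the dial's bar knob, on the dial's axis, 71 mm above the lock's underside (27 mm above its top). The bar is 12 mm thick, about 40 mm long with its pointed nose, and stands 4 to 38 mm above the lock's top; under it is a flat disc 48 mm across, 4 mm thick. Site x points along the bar to the nose, y across the bar, z up; turns with the dial.
- shackle (a joint): How far the shackle is pulled up out of the lock (m): 0 shut, 0.020 fully open (stop). Takes about 2 N. While the dial is not at 0 it comes up only about 2 mm and then the whole lock lifts; when free, it opens before the lock leaves the stand, and the lock's own weight keeps it open while it hangs.
- shackle_grip (a point): Middle of the flat-sided sleeve on the shackle's crossbar, 104 mm above the lock's underside when shut. Sleeve 10 mm thick (lock's x), 26 mm long (lock's y), 14 mm high; round 9 mm legs 40 mm apart along the lock's y. 53 mm free between sleeve and the lock's top. Axes as the lock's. Goes up with the shackle.
- stand: Fixed pale wooden stand, 145 (x) x 89 (y) x 20 mm high, origin under its centre. The lock stands on its floor, 6 mm above the table, between walls with 2.5 mm play on each side, lock and stand axes parallel; the lock lifts straight up out of it.
- tray: Fixed shallow square wooden tray, 150 x 150 x 20 mm high, origin under its centre.
- jar_a: Bystander: closed paint jar with white lid, 44 mm across, 44 mm high, origin under its centre.
- jar_b: Bystander: another closed paint jar with white lid, 44 mm across, 44 mm high, origin under its centre.
- cup: Bystander: cream water cup (empty), 70 mm across, 85 mm high, origin under its centre.
Things that resemble listed ones, but are neither listed nor needed, are in the scene too. What is shaped like the lock but turquoise or yellow is not meant.

How it is judged:
On the way, in this order (a step that is already met when the one before it is completed fails the run):
1. the dial is turned to its opening click while the lock stands in the stand, shackle still shut (value of joint dial between -0.25 and 0.25 rad and distance between lock and stand below 0.015 m and value of joint shackle below 0.006 m), for 0.2 s.
2. the shackle is pulled up open (value of joint shackle above 0.017 m), for 0.2 s.
At the end, for the whole second after the job is handed in: Lock open (dial within 0.25 rad of 0, shackle up 17 mm or more), held by fingers within 35 mm of the sleeve's middle, upright within 0.3 rad, still, underside 60 to 160 mm above the table, centre within 60 mm of the tray's centre from above, touching neither tray nor stand (value of joint dial between -0.25 and 0.25 rad and value of joint shackle above 0.017 m and height (world z) of lock between 0.06 and 0.16 m and horizontal distance between lock and tray below 0.06 m and angle between lock's own z axis and vertical below 0.3 rad and linear speed of lock below 0.03 m/s and contact force between the fingers and lock above 2 N and distance between the grasp point and shackle_grip below 0.035 m and contact force between lock and tray below 0.2 N and contact force between lock and stand below 0.2 N); the arm keeps its last pose, push and grip.
It fails at once if the first paint jar is shoved or tipped (distance of jar_a from where it was at the start of the episode above 0.03 m or angle between jar_a's own z axis and vertical above 0.5 rad).
It fails at once if the second paint jar is shoved or tipped (distance of jar_b from where it was at the start of the episode above 0.03 m or angle between jar_b's own z axis and vertical above 0.5 rad).
It fails at once if the cup is shoved or tipped (distance of cup from where it was at the start of the episode above 0.03 m or angle between cup's own z axis and vertical above 0.5 rad).
It also fails if it takes over 72 s, if anything falls off the work surface, if the arm or the gripper's body presses on something with over 40 N, if the wrist force passes 120 N, or if a joint passes its speed limit or range.

## Working session

There is one attempt and no reset: what is moved stays moved. The work goes in short steps, Python scripts to look and compute and a tool call to move; the robot and the scene stay as the last step left them, time stands still between calls to the robot, and variables do not carry over. Pictures are saved under pics/ and viewed, at most 10 in all, crops included, and the job is handed in when it is done.

Besides the shell and the picture viewer there is one more tool, called after ">>>" by a JSON object that holds its "op" and its "data", one argument or row to a line. arm_command: Moves the arm, as the interface text tells. Its arguments: {"type":"object","properties":{"fingers":{"type":"array","items":{"type":"number"}},"travel":{"type":"array","items":{"type":"array","items":{"type":"number"}}},"dr":{"type":"array","items":{"type":"array","items":{"type":"number"}}},"squeeze":{"type":"number"}},"required":["fingers","travel","dr"]}

```bash
mkdir -p pics; cat > h.py <<'E'
from cell import *
import numpy as np, cv2
def cast(c,u,v,z):
    d=c["R"].T@np.array([(u-c["cx"])/c["fx"],(v-c["cy"])/c["fy"],1.]); o=-c["R"].T@c["t"]
    return o+d*(z-o[2])/d[2]
def cloud(c):
    v,u=np.mgrid[:480,:640]; z=c["z_map"]
    P=np.stack([(u-c["cx"])/c["fx"]*z,(v-c["cy"])/c["fy"]*z,z],-1)
    return (P-c["t"])@c["R"]
E
python3 - <<'E'
from h import *
for n in("scene","top"):
    c=read_camera(n); cv2.imwrite(f"pics/{n}0.png",c["color"]); print(n,(-c["R"].T@c["t"]).round(3),c["R"].round(2).tolist(),c["fx"])
print(observe())
E
```

```text
scene [ 0.956 -0.735  0.69 ] [[0.88, 0.48, 0.01], [0.29, -0.51, -0.81], [-0.38, 0.71, -0.59]] 457.26499251280313
top [0.364 0.012 1.19 ] [[-0.01, -1.0, 0.01], [-0.98, 0.01, -0.18], [0.18, -0.01, -0.98]] 525.3694240322261
{'time': 0.1, 'qpos': array([-1.44998482e+00,  3.42638408e-01,  1.52491191e+00, -6.26548823e-08,
        1.27535870e+00, -1.45987767e-01]), 'qvel': array([ 0.00158431, -0.00199898, -0.00175653,  0.00072381, -0.00155726,
        0.00120792]), 'joint_efforts': array([ 1.29172364e-03, -4.32004380e+01, -2.44694817e+01,  7.18781585e-02,
        5.26148966e-02, -3.65305823e-05]), 'tool_pos': array([ 0.13839928, -0.5060706 ,  0.22612539]), 'tool_rot': array([-3.14029029e+00, -1.91431103e-04,  2.66799164e-01]), 'contact_force': array([-1.01147008, -0.37307313, -0.06756195]), 'torque': array([-0.01201922, -0.01647536, -0.0168401 ]), 'grip_force': 0.0, 'opening': 0.09156038989614963}
```

View pics/scene0.png

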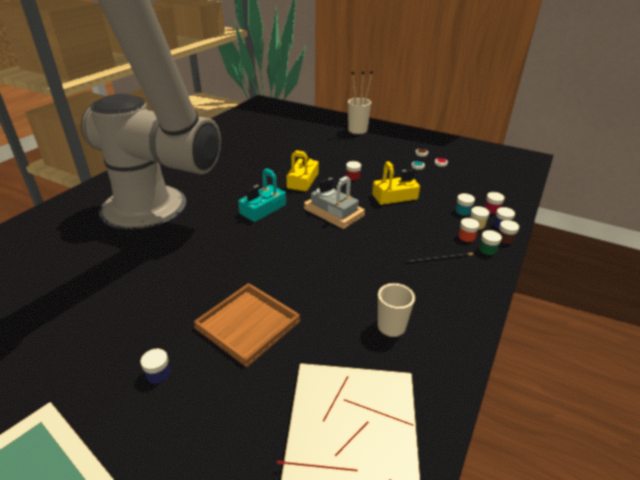

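View pics/top0.png

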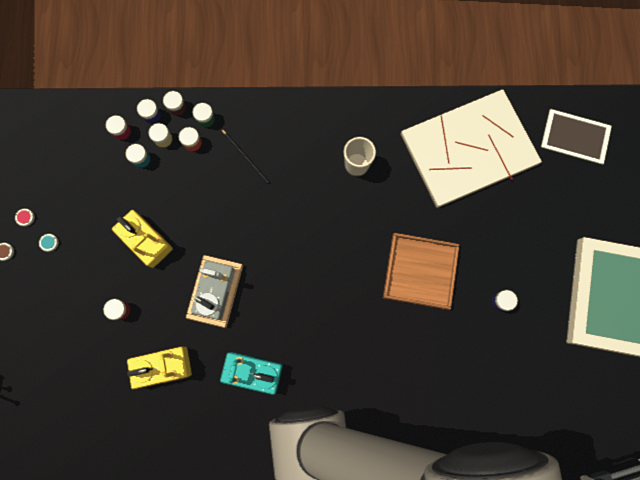

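Candidates in the top view: the grey lock in the wooden stand (214,290), yellow decoys (142,238) and (158,367), turquoise decoy (251,373). I choose the grey one, with dial at about (207,302) and shackle at about (215,272). The tray is at (422,271). The cup is at (359,156). Paint jars are at (506,300) and (116,309). Next: a close crop and measurement.

```bash
python3 - <<'E'
from h import *
c=read_camera("top"); s=read_camera("scene")
a=cv2.resize(c["color"][245:340,170:260],None,fx=5,fy=5,interpolation=cv2.INTER_CUBIC)
b=cv2.resize(s["color"][165:235,295:375],None,fx=5,fy=5,interpolation=cv2.INTER_CUBIC)
im=np.zeros((480,800,3),np.uint8); im[:475,:400]=a[:,:400]; im[:350,400:]=b; cv2.imwrite("pics/crop1.png",im)
P=cloud(c)
def blob(c,lo,hi,u,v):
    h=cv2.cvtColor(c["color"],cv2.COLOR_BGR2HSV); m=cv2.inRange(h,lo,hi)
    k=cv2.findContours(m,cv2.RETR_EXTERNAL,cv2.CHAIN_APPROX_NONE)[0]
    return max((q for q in k if cv2.pointPolygonTest(q,(u,v),False)>=0 or min(np.hypot(*(q[:,0]-[u,v]).T))<40),key=cv2.contourArea)
for nm,(u,v),z in(("stand",(214,290),.02),("tray",(422,271),.02)):
    k=blob(c,(8,70,70),(25,255,255),u,v); q=np.array([cast(c,*p[0],z)[:2] for p in k],np.float32)
    print(nm,cv2.contourArea(k),cv2.minAreaRect(q*1000))
# heights in lock region
for z0,z1,n in((.045,.056,"top"),(.07,.092,"knob"),(.098,.125,"shackle")):
  for cc,(x,y,w,h),cn in((c,(180,250,70,80),"top"),(s,(300,170,70,60),"scene")):
    Q=cloud(cc)[y:y+h,x:x+w].reshape(-1,3); Q=Q[(Q[:,2]>z0)&(Q[:,2]<z1)]
    if len(Q)>4: print(n,cn,len(Q),Q.mean(0).round(4),cv2.minAreaRect((Q[:,:2]*1000).astype(np.float32)))
for nm,(u,v),z in(("cup",(359,150),.085),("jar",(506,300),.044),("jar",(116,309),.044),("y1",(142,238),.05),("y2",(158,367),.05),("t",(251,373),.05)): print(nm,cast(c,u,v,z).round(3))
E
```

```text
stand 903.5 ((481.0931396484375, 234.50491333007812), (94.53874206542969, 148.0109405517578), 75.9075698852539)
tray 4430.5 ((521.7850341796875, -229.31187438964844), (153.57127380371094, 152.21754455566406), 79.35450744628906)
top top 1252 [0.4821 0.2323 0.0507] ((481.5406799316406, 234.56637573242188), (64.42815399169922, 119.83021545410156), 76.30426788330078)
top scene 507 [0.482  0.2358 0.0504] ((429.71441650390625, 262.49993896484375), (80.93830871582031, 248.59022521972656), 64.91586303710938)
knob top 127 [0.4553 0.2395 0.0866] ((478.3240661621094, 236.22695922851562), (44.21823501586914, 75.80075073242188), 70.1597900390625)
knob scene 155 [0.4741 0.2402 0.0816] ((481.7408752441406, 238.6201629638672), (48.91759490966797, 79.35009002685547), 76.36640930175781)
shackle top 107 [0.5097 0.2245 0.1132] ((510.34783935546875, 226.2056884765625), (46.682273864746094, 10.044805526733398), 75.03983306884766)
shackle scene 76 [0.5153 0.226  0.1105] ((514.521240234375, 229.52928161621094), (45.50278091430664, 11.703327178955078), 73.92857360839844)
cup [ 0.783 -0.091  0.085]
jar [ 0.451 -0.407  0.044]
jar [0.44  0.441 0.044]
y1 [0.596 0.391 0.05 ]
y2 [0.317 0.343 0.05 ]
t [0.302 0.147 0.05 ]
```

View pics/crop1.png

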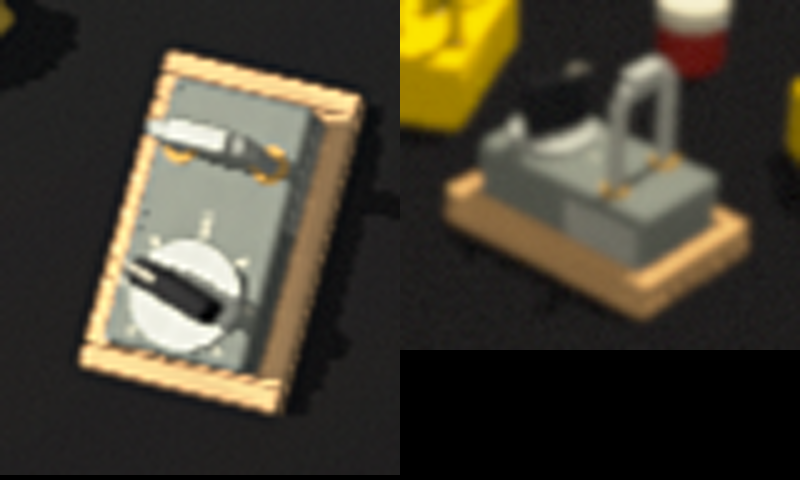

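Crop 1 confirms the grey lock in the pale stand. The knob bar runs from its tail (crop 215,310) to its white-tipped nose (crop 130,265), towards lock +y, so the dial is at about +90°. Next I'll get the bar direction numerically.

```bash
python3 - <<'E'
from h import *
for n,(x,y,w,h) in(("top",(180,250,70,80)),("scene",(300,170,70,60))):
    Q=cloud(read_camera(n))[y:y+h,x:x+w].reshape(-1,3); Q=Q[(Q[:,2]>.084)&(Q[:,2]<.095)&(np.hypot(Q[:,0]-.449,Q[:,1]-.242)<.028)]
    print(n,len(Q),Q.mean(0).round(4),cv2.minAreaRect((Q[:,:2]*1000).astype(np.float32)), cv2.fitLine((Q[:,:2]*1000).astype(np.float32),cv2.DIST_L2,0,.01,.01).ravel())
R=None
from scipy.spatial.transform import Rotation as Ro
o=observe(); print(Ro.from_euler('xyz',o["tool_rot"]).as_matrix().round(3))
E
```

```text
top 102 [0.4502 0.2433 0.0884] ((450.49090576171875, 244.28013610839844), (39.88664245605469, 12.186369895935059), 58.195804595947266) [  0.51451594   0.8574808  450.24487    243.34549   ]
scene 46 [0.4545 0.2452 0.0878] ((453.4317626953125, 248.38555908203125), (39.06978225708008, 18.09771728515625), 57.86664581298828) [  0.5319533   0.8467737 454.53043   245.21683  ]
[[ 0.965  0.264 -0.   ]
 [ 0.264 -0.965  0.   ]
 [ 0.    -0.    -1.   ]]
```

>>> {"op": "arm_command", "data": {
  "fingers": [0.3,0.3,0.3,0.3,0.3,0.3,0.3,0.3],
  "travel": [
    [0.31,-0.12,0],
    [0.31,-0.12,0],
    [0.31,-0.12,0],
    [0.31,-0.12,0],
    [0.31,-0.12,0],
    [0.31,-0.12,0],
    [0.31,-0.12,0],
    [0.31,-0.12,0]
  ],
  "dr": [
    [0,0,0],
    [0,0,0],
    [0,0,0],
    [0,0,0],
    [0,0,0],
    [0,0,0],
    [0,0,0],
    [0,0,0]
  ]
}}

```text
time: 0.97
tool_pos: [0.4073, -0.3073, 0.2269]
tool_rot: [3.141, -0.0, 0.267]
contact_force: [0.8, -1.7, 1.1]
opening: 0.043
grip_force: 0.0
```

```bash
cat > mv.py <<'E'
import sys
from h import *
from scipy.spatial.transform import Rotation as Ro
def go(x,y,z,psi):
    o=observe(); R=Ro.from_euler('xyz',o["tool_rot"]); G=Ro.from_euler('xyz',[np.pi,0,np.radians(psi)])
    print("t",round(o["time"],2),"pos",o["tool_pos"].round(4),"rot",np.degrees(o["tool_rot"]).round(2),"travel",R.inv().apply(np.array([x,y,z])-o["tool_pos"]).round(4),"dr",np.degrees((R.inv()*G).as_rotvec()).round(1),"open",round(o["opening"],4),"grip",o["grip_force"],"F",o["contact_force"].round(1))
go(*map(float,sys.argv[1:5]))
E
python3 mv.py .45 .243 .2 58.5
```

```text
t 0.97 pos [ 0.4073 -0.3073  0.2269] rot [ 1.7998e+02 -1.0000e-02  1.5290e+01] travel [ 0.1863 -0.5196  0.0267] dr [  0.   -0.  -43.2] open 0.043 grip 0.0 F [ 0.8 -1.7  1.1]
```

>>> {"op": "arm_command", "data": {
  "fingers": [0.3,0.3,0.3,0.3,0.3,0.3,0.3,0.3],
  "travel": [
    [0.11,-0.31,0],
    [0.11,-0.31,0],
    [0.11,-0.31,0],
    [0.11,-0.31,0],
    [0.11,-0.31,0],
    [0.11,-0.31,0],
    [0.11,-0.31,0],
    [0.11,-0.31,0]
  ],
  "dr": [
    [0,0,-43],
    [0,0,-43],
    [0,0,-43],
    [0,0,-43],
    [0,0,-43],
    [0,0,-43],
    [0,0,-43],
    [0,0,-43]
  ]
}}

```text
time: 1.63
tool_pos: [0.4298, 0.0214, 0.2269]
tool_rot: [3.141, -0.0, 1.018]
contact_force: [1.0, 1.4, -0.1]
opening: 0.0323
grip_force: 0.0
```

```bash
python3 mv.py .45 .243 .13 58.5
```

```text
t 1.63 pos [0.4298 0.0214 0.2269] rot [ 1.7997e+02 -2.0000e-02  5.8340e+01] travel [ 0.1992 -0.0992  0.097 ] dr [ 0.  -0.  -0.2] open 0.0323 grip 0.0 F [ 1.   1.4 -0.1]
```

>>> {"op": "arm_command", "data": {
  "fingers": [0.3,0.3,0.3,0.3,0.3,0.3,0.3,0.3],
  "travel": [
    [0.199,-0.099,0],
    [0.199,-0.099,0],
    [0.199,-0.099,0],
    [0.199,-0.099,0],
    [0.199,-0.099,0],
    [0.199,-0.099,0],
    [0.199,-0.099,0.04],
    [0.199,-0.099,0.08]
  ],
  "dr": [
    [0,0,0],
    [0,0,0],
    [0,0,0],
    [0,0,0],
    [0,0,0],
    [0,0,0],
    [0,0,0],
    [0,0,0]
  ]
}}

```text
time: 2.3
tool_pos: [0.452, 0.2425, 0.1474]
tool_rot: [3.138, -0.005, 1.02]
contact_force: [0.8, -0.5, -0.7]
opening: 0.0321
grip_force: 0.0
```

```bash
python3 mv.py .45 .243 .062 58.5;  python3 - <<'E'
from h import *
s=read_camera("scene");b=cv2.resize(s["color"][130:240,270:390],None,fx=5,fy=5,interpolation=cv2.INTER_CUBIC);cv2.imwrite("pics/c2.png",b)
E
```

```text
t 2.3 pos [0.452  0.2425 0.1474] rot [179.77  -0.28  58.45] travel [-0.001  -0.0023  0.0854] dr [ 0.2 -0.3 -0.1] open 0.0321 grip 0.0 F [ 0.8 -0.5 -0.7]
```

View pics/c2.png

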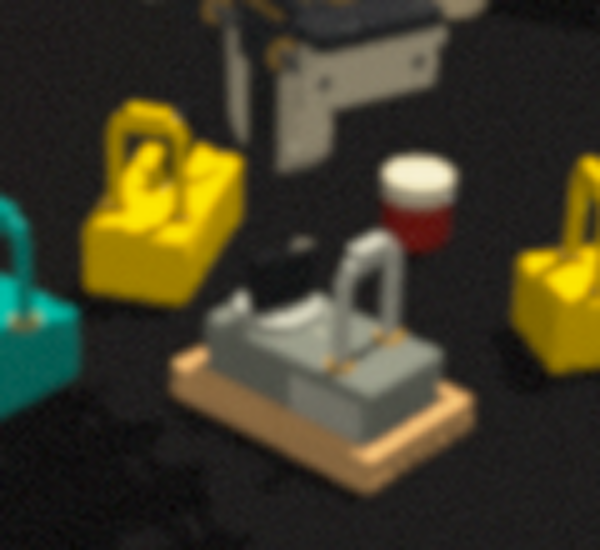

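The fingers (crop 230-330, 20-170) hang above the knob (crop 280,275) and clear of the shackle (crop 370,280). Descending.

>>> {"op": "arm_command", "data": {
  "fingers": [0.3,0.3,0.3,0.3,0.3,0.3],
  "travel": [
    [-0.001,-0.002,0.025],
    [-0.001,-0.002,0.045],
    [-0.001,-0.002,0.06],
    [-0.001,-0.002,0.075],
    [-0.001,-0.002,0.085],
    [-0.001,-0.002,0.085]
  ],
  "dr": [
    [0,0,0],
    [0,0,0],
    [0,0,0],
    [0,0,0],
    [0,0,0],
    [0,0,0]
  ]
}}

```text
time: 2.85
tool_pos: [0.4475, 0.2401, 0.0605]
tool_rot: [-3.14, 0.003, 1.017]
contact_force: [-1.4, -0.9, -0.6]
opening: 0.0322
grip_force: 0.0
```

>>> {"op": "arm_command", "data": {
  "fingers": [0.8,0.8,0.8,0.8,0.8,0.8],
  "travel": [
    [0,0,0],
    [0,0,0],
    [0,0,0],
    [0,0,0],
    [0,0,0],
    [0,0,0]
  ],
  "dr": [
    [0,0,0],
    [0,0,0],
    [0,0,0],
    [0,0,0],
    [0,0,0],
    [0,0,0]
  ],
  "squeeze": 15
}}

```text
time: 3.35
tool_pos: [0.4494, 0.2407, 0.0627]
tool_rot: [3.14, -0.002, 1.017]
contact_force: [1.7, -1.3, 6.4]
opening: 0.0124
grip_force: 15.0
```

```bash
python3 mv.py .45 .243 .062 -14; python3 -c "
from cell import *;print(observe()['torque'])"
```

```text
t 3.35 pos [0.4494 0.2407 0.0627] rot [ 1.7989e+02 -1.0000e-01  5.8290e+01] travel [ 0.0023 -0.0007  0.0007] dr [ 0.  -0.2 72.3] open 0.0124 grip 14.99945417046547 F [ 1.7 -1.3  6.4]
[-0.26772157 -0.23113509 -0.02619731]
```

>>> {"op": "arm_command", "data": {
  "fingers": [0.8,0.8,0.8,0.8,0.8,0.8,0.8,0.8],
  "travel": [
    [0,0,0],
    [0,0,0],
    [0,0,0],
    [0,0,0],
    [0,0,0],
    [0,0,0],
    [0,0,0],
    [0,0,0]
  ],
  "dr": [
    [0,0,0],
    [0,0,5],
    [0,0,10],
    [0,0,15],
    [0,0,20],
    [0,0,25],
    [0,0,30],
    [0,0,36]
  ],
  "squeeze": 30
}}

```text
time: 4.02
tool_pos: [0.4476, 0.2423, 0.0627]
tool_rot: [-3.139, -0.001, 0.384]
contact_force: [-5.3, 7.3, 10.7]
opening: 0.0121
grip_force: 30.0
```

```bash
python3 mv.py .45 .243 .062 -14; python3 -c "
from cell import *;print(observe()['torque'])"
```

```text
t 4.02 pos [0.4476 0.2423 0.0627] rot [-1.7985e+02 -4.0000e-02  2.2030e+01] travel [0.0024 0.0003 0.0007] dr [-0.2  0.  36. ] open 0.0121 grip 30.00609040260315 F [-5.3  7.3 10.7]
[1.30052667 0.92146068 0.13763253]
```

>>> {"op": "arm_command", "data": {
  "fingers": [0.8,0.8,0.8,0.8,0.8,0.8,0.8,0.8],
  "travel": [
    [0,0,0],
    [0,0,0],
    [0,0,0],
    [0,0,0],
    [0,0,0],
    [0,0,0],
    [0,0,0],
    [0,0,0]
  ],
  "dr": [
    [0,0,5],
    [0,0,10],
    [0,0,15],
    [0,0,20],
    [0,0,25],
    [0,0,30],
    [0,0,36],
    [0,0,36]
  ]
}}

```text
time: 4.68
tool_pos: [0.4481, 0.2431, 0.0629]
tool_rot: [-3.137, 0.0, -0.245]
contact_force: [-3.3, 11.0, 9.1]
opening: 0.012
grip_force: 30.0
```

```bash
python3 mv.py .45 .243 .062 -14; python3 -c "
from cell import *;print(observe()['torque'])"
```

```text
t 4.68 pos [0.4481 0.2431 0.0629] rot [-1.7975e+02  1.0000e-02 -1.4060e+01] travel [ 0.0019 -0.0003  0.0009] dr [-0.2  0.  -0.1] open 0.012 grip 30.014246106147766 F [-3.3 11.   9.1]
[2.0136314  0.70262355 0.07447841]
```

>>> {"op": "arm_command", "data": {
  "fingers": [0.3,0.3,0.3,0.3,0.3,0.3,0.3,0.3],
  "travel": [
    [0,0,0],
    [0,0,0],
    [0,0,0],
    [0,0,-0.02],
    [0,0,-0.05],
    [0,0,-0.09],
    [0,0,-0.13],
    [0,0,-0.13]
  ],
  "dr": [
    [0,0,0],
    [0,0,0],
    [0,0,0],
    [0,0,0],
    [0,0,0],
    [0,0,0],
    [0,0,0],
    [0,0,0]
  ]
}}

```text
time: 5.35
tool_pos: [0.4519, 0.2416, 0.199]
tool_rot: [-3.135, -0.011, -0.24]
contact_force: [1.0, -0.2, 0.5]
opening: 0.0319
grip_force: 0.0
```

>>> {"op": "arm_command", "data": {
  "fingers": [0.1,0.1,0.1,0.1,0.1,0.1,0.1,0.1],
  "travel": [
    [-0.02,0.18,0],
    [-0.02,0.18,0],
    [-0.02,0.18,0],
    [-0.02,0.18,0],
    [-0.02,0.18,0],
    [-0.02,0.18,0],
    [-0.02,0.18,0],
    [-0.02,0.18,0]
  ],
  "dr": [
    [0,0,-50],
    [0,0,-50],
    [0,0,-50],
    [0,0,-50],
    [0,0,-50],
    [0,0,-50],
    [0,0,-50],
    [0,0,-50]
  ]
}}

```text
time: 6.02
tool_pos: [0.3859, 0.0696, 0.1915]
tool_rot: [3.142, 0.0, 0.638]
contact_force: [-1.1, 0.5, 0.1]
opening: 0.0417
grip_force: 0.0
```

```bash
python3 - <<'E'
from h import *
c=read_camera("top"); s=read_camera("scene")
a=cv2.resize(c["color"][245:340,170:260],None,fx=5,fy=5,interpolation=cv2.INTER_CUBIC)
b=cv2.resize(s["color"][165:235,295:375],None,fx=5,fy=5,interpolation=cv2.INTER_CUBIC)
im=np.zeros((480,800,3),np.uint8); im[:475,:400]=a[:,:400]; im[:350,400:]=b; cv2.imwrite("pics/crop3.png",im)
for n,cc,(x,y,w,h) in(("top",c,(180,250,70,80)),("scene",s,(300,170,70,60))):
    A=cloud(cc)[y:y+h,x:x+w].reshape(-1,3)
    for z0,z1,p,r in((.084,.095,(.449,.242),.028),(.108,.125,(.51,.227),.04),(.045,.056,(.4815,.2345),.08)):
        Q=A[(A[:,2]>z0)&(A[:,2]<z1)&(np.hypot(A[:,0]-p[0],A[:,1]-p[1])<r)]
        if len(Q)>5: print(n,z0,len(Q),Q.mean(0).round(4),cv2.minAreaRect((Q[:,:2]*1000).astype(np.float32)))
E
python3 mv.py .511 .227 .17 76
```

```text
top 0.084 105 [0.451  0.2396 0.0883] ((451.9455261230469, 239.52395629882812), (12.596158981323242, 38.90199279785156), 79.10272979736328)
top 0.108 88 [0.5109 0.2241 0.1149] ((510.9862976074219, 224.11021423339844), (39.996681213378906, 10.01301383972168), 76.83240509033203)
top 0.045 1126 [0.4876 0.2318 0.0507] ((482.2203674316406, 232.70578002929688), (64.39933776855469, 120.23233795166016), 75.9355239868164)
scene 0.084 47 [0.4558 0.2418 0.0877] ((454.8813171386719, 241.9288330078125), (13.73953628540039, 41.891685485839844), 81.22635650634766)
scene 0.108 49 [0.5158 0.2248 0.1143] ((514.0398559570312, 224.35409545898438), (40.43648910522461, 12.077629089355469), 71.42123413085938)
scene 0.045 466 [0.4949 0.2255 0.0509] ((485.33551025390625, 235.58026123046875), (66.89051818847656, 123.20431518554688), 77.02261352539062)
t 6.12 pos [0.3861 0.0701 0.1915] rot [-1.800e+02  2.000e-02  3.626e+01] travel [ 0.1936 -0.0526  0.0214] dr [ -0.    0.  -39.7] open 0.0412 grip 0.0 F [-0.3 -0.3 -0.7]
```

View pics/crop3.png

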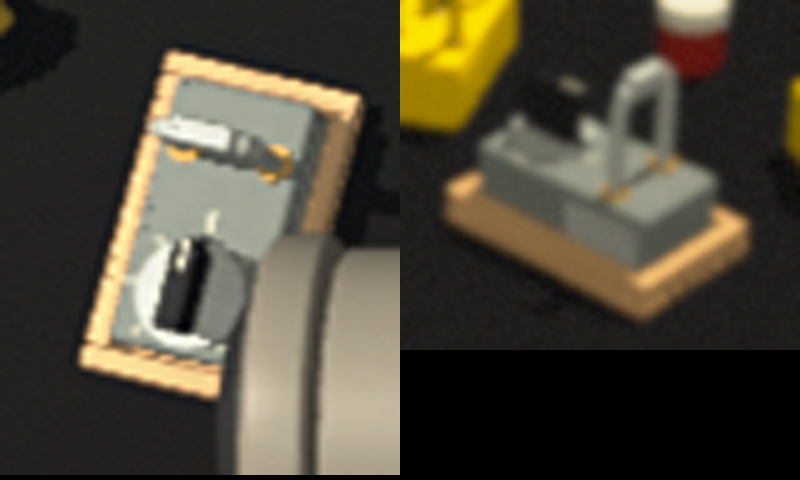

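The knob's nose (crop 195,245) now points along lock +x to the long white mark (crop 210,222), within about 4°. The shackle is still shut at (crop 215,140). Moving over the shackle.

>>> {"op": "arm_command", "data": {
  "fingers": [0.43,0.43,0.43,0.43,0.43,0.43,0.43,0.43],
  "travel": [
    [0.193,-0.053,0],
    [0.193,-0.053,0],
    [0.193,-0.053,0],
    [0.193,-0.053,0],
    [0.193,-0.053,0],
    [0.193,-0.053,0],
    [0.193,-0.053,0],
    [0.193,-0.053,0]
  ],
  "dr": [
    [0,0,-40],
    [0,0,-40],
    [0,0,-40],
    [0,0,-40],
    [0,0,-40],
    [0,0,-40],
    [0,0,-40],
    [0,0,-40]
  ]
}}

```text
time: 6.78
tool_pos: [0.5099, 0.2273, 0.1908]
tool_rot: [-3.14, 0.001, 1.328]
contact_force: [1.1, -0.1, 0.6]
opening: 0.0258
grip_force: 0.0
```

```bash
python3 mv.py .511 .226 .093 76
```

```text
t 6.78 pos [0.5099 0.2273 0.1908] rot [-1.7991e+02  7.0000e-02  7.6090e+01] travel [-0.0009  0.0015  0.0978] dr [-0.1  0.1  0.1] open 0.0258 grip 0.0 F [ 1.1 -0.1  0.6]
```

>>> {"op": "arm_command", "data": {
  "fingers": [0.43,0.43,0.43,0.43,0.43,0.43,0.43],
  "travel": [
    [-0.001,0.001,0.025],
    [-0.001,0.001,0.05],
    [-0.001,0.001,0.065],
    [-0.001,0.001,0.08],
    [-0.001,0.001,0.09],
    [-0.001,0.001,0.098],
    [-0.001,0.001,0.098]
  ],
  "dr": [
    [0,0,0],
    [0,0,0],
    [0,0,0],
    [0,0,0],
    [0,0,0],
    [0,0,0],
    [0,0,0]
  ]
}}

```text
time: 7.37
tool_pos: [0.5103, 0.2255, 0.0925]
tool_rot: [-3.14, 0.001, 1.329]
contact_force: [-0.8, -1.1, 0.2]
opening: 0.0265
grip_force: 0.0
```

>>> {"op": "arm_command", "data": {
  "fingers": [0.9,0.9,0.9,0.9,0.9,0.9],
  "travel": [
    [0,0,0],
    [0,0,0],
    [0,0,0],
    [0,0,0],
    [0,0,0],
    [0,0,0]
  ],
  "dr": [
    [0,0,0],
    [0,0,0],
    [0,0,0],
    [0,0,0],
    [0,0,0],
    [0,0,0]
  ],
  "squeeze": 40
}}

```text
time: 7.87
tool_pos: [0.5123, 0.2263, 0.0947]
tool_rot: [3.139, -0.001, 1.331]
contact_force: [3.1, -1.1, 5.0]
opening: 0.0096
grip_force: 40.0
```

>>> {"op": "arm_command", "data": {
  "fingers": [1,1,1,1,1,1,1,1],
  "travel": [
    [0,0,-0.003],
    [0,0,-0.006],
    [0,0,-0.009],
    [0,0,-0.012],
    [0,0,-0.015],
    [0,0,-0.018],
    [0,0,-0.02],
    [0,0,-0.02]
  ],
  "dr": [
    [0,0,0],
    [0,0,0],
    [0,0,0],
    [0,0,0],
    [0,0,0],
    [0,0,0],
    [0,0,0],
    [0,0,0]
  ]
}}

```text
time: 8.53
tool_pos: [0.511, 0.2262, 0.1141]
tool_rot: [-3.141, 0.0, 1.332]
contact_force: [1.1, 0.0, -0.5]
opening: 0.0096
grip_force: 40.0
```

```bash
python3 mv.py .511 .226 .093 76; python3 - <<'E'
from h import *
s=read_camera("scene")
b=cv2.resize(s["color"][130:240,270:390],None,fx=5,fy=5,interpolation=cv2.INTER_CUBIC);cv2.imwrite("pics/c4.png",b)
A=cloud(s)[170:240,295:375].reshape(-1,3); Q=A[(A[:,2]>.04)&(A[:,2]<.08)]; print(np.histogram(Q[:,2],np.arange(.04,.081,.004)))
E
```

```text
t 8.53 pos [0.511  0.2262 0.1141] rot [-1.7999e+02  1.0000e-02  7.6290e+01] travel [-0.0002  0.      0.0211] dr [-0.   0.   0.3] open 0.0096 grip 40.00162482261658 F [ 1.1  0.  -0.5]
(array([114, 148, 291, 137,  38,  29,  19,  27,  24,  22]), array([0.04 , 0.044, 0.048, 0.052, 0.056, 0.06 , 0.064, 0.068, 0.072,
       0.076, 0.08 ]))
```

View pics/c4.png

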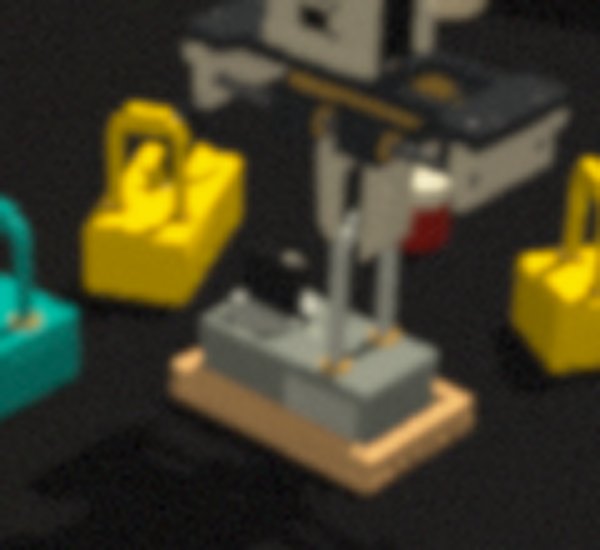

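The shackle is up (crop 365,300) and the lock body is still seated in the stand. Lifting gently now.

>>> {"op": "arm_command", "data": {
  "fingers": [1,1,1,1,1,1,1,1],
  "travel": [
    [0,0,-0.005],
    [0,0,-0.015],
    [0,0,-0.03],
    [0,0,-0.05],
    [0,0,-0.07],
    [0,0,-0.09],
    [0,0,-0.1],
    [0,0,-0.1]
  ],
  "dr": [
    [0,0,0],
    [0,0,0],
    [0,0,0],
    [0,0,0],
    [0,0,0],
    [0,0,0],
    [0,0,0],
    [0,0,0]
  ],
  "squeeze": 55
}}

```text
time: 9.25
tool_pos: [0.5119, 0.2266, 0.2161]
tool_rot: [3.138, -0.002, 1.332]
contact_force: [0.3, -0.2, -6.6]
opening: 0.0095
grip_force: 55.0
```

```bash
python3 mv.py .551 -.236 .2085 76; python3 - <<'E'
from h import *
s=read_camera("scene")
b=cv2.resize(s["color"][100:220,270:390],None,fx=4,fy=4,interpolation=cv2.INTER_CUBIC);cv2.imwrite("pics/c5.png",b)
E
```

```text
t 9.25 pos [0.5119 0.2266 0.2161] rot [ 1.7981e+02 -1.1000e-01  7.6300e+01] travel [-0.4402  0.1475  0.0072] dr [ 0.2 -0.1  0.3] open 0.0095 grip 54.998273849487305 F [ 0.3 -0.2 -6.6]
```

View pics/c5.png

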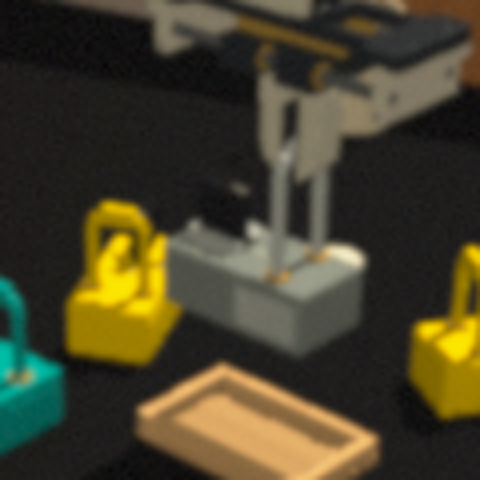

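The lock (crop 265,290) hangs level and open, clear of the stand. Carrying it to the tray with soft starts.

>>> {"op": "arm_command", "data": {
  "fingers": [1,1,1,1,1,1,1,1],
  "travel": [
    [-0.005,0.002,0],
    [-0.015,0.005,0],
    [-0.03,0.01,0],
    [-0.05,0.017,0],
    [-0.074,0.025,0],
    [-0.098,0.033,0],
    [-0.122,0.041,0],
    [-0.146,0.049,0]
  ],
  "dr": [
    [0,0,0],
    [0,0,0],
    [0,0,0],
    [0,0,0],
    [0,0,0],
    [0,0,0],
    [0,0,0],
    [0,0,0]
  ]
}}

```text
time: 9.97
tool_pos: [0.5233, 0.0706, 0.2123]
tool_rot: [-3.139, 0.001, 1.331]
contact_force: [0.3, -0.0, -6.5]
opening: 0.0094
grip_force: 55.0
```

>>> {"op": "arm_command", "data": {
  "fingers": [1,1,1,1,1,1,1,1],
  "travel": [
    [-0.024,0.008,0],
    [-0.048,0.016,0],
    [-0.072,0.024,0],
    [-0.096,0.032,0],
    [-0.12,0.04,0],
    [-0.144,0.048,0],
    [-0.168,0.056,0],
    [-0.19,0.064,0]
  ],
  "dr": [
    [0,0,0],
    [0,0,0],
    [0,0,0],
    [0,0,0],
    [0,0,0],
    [0,0,0],
    [0,0,0],
    [0,0,0]
  ]
}}

```text
time: 10.63
tool_pos: [0.5401, -0.1293, 0.2123]
tool_rot: [-3.139, 0.0, 1.331]
contact_force: [0.7, -0.0, -6.3]
opening: 0.0096
grip_force: 55.0
```

>>> {"op": "arm_command", "data": {
  "fingers": [1,1,1,1,1,1,1,1],
  "travel": [
    [-0.02,0.007,0],
    [-0.04,0.014,0],
    [-0.06,0.02,0.001],
    [-0.078,0.026,0.003],
    [-0.091,0.03,0.005],
    [-0.099,0.033,0.006],
    [-0.103,0.034,0.007],
    [-0.104,0.034,0.007]
  ],
  "dr": [
    [0,0,0],
    [0,0,0],
    [0,0,0],
    [0,0,0],
    [0,0,0],
    [0,0,0],
    [0,0,0],
    [0,0,0]
  ]
}}

```text
time: 11.3
tool_pos: [0.5493, -0.2364, 0.2059]
tool_rot: [-3.14, -0.0, 1.331]
contact_force: [-0.4, 0.8, -6.9]
opening: 0.0093
grip_force: 55.0
```

>>> {"op": "arm_command", "data": {
  "fingers": [1,1,1,1,1,1,1,1],
  "travel": [
    [0,0,0],
    [0,0,0],
    [0,0,0],
    [0,0,0],
    [0,0,0],
    [0,0,0],
    [0,0,0],
    [0,0,0]
  ],
  "dr": [
    [0,0,0],
    [0,0,0],
    [0,0,0],
    [0,0,0],
    [0,0,0],
    [0,0,0],
    [0,0,0],
    [0,0,0]
  ]
}}

```text
time: 11.97
tool_pos: [0.5498, -0.236, 0.2068]
tool_rot: [3.141, 0.0, 1.332]
contact_force: [-0.5, 0.0, -6.9]
opening: 0.0094
grip_force: 55.0
```

```bash
python3 mv.py .551 -.236 .2085 76; python3 - <<'E'
from h import *
s=read_camera("scene"); cv2.imwrite("pics/c6.png",s["color"][130:430,100:500])
A=cloud(s)[100:380,150:400].reshape(-1,3)
Q=A[(A[:,2]>.08)&(A[:,2]<.155)&(np.hypot(A[:,0]-.522,A[:,1]+.229)<.09)]; print(len(Q),Q.min(0),Q.max(0),np.percentile(Q[:,2],[1,5,50]))
E
```

```text
t 11.97 pos [ 0.5498 -0.236   0.2068] rot [179.99   0.    76.29] travel [ 0.0003  0.0012 -0.0017] dr [0.  0.  0.3] open 0.0094 grip 54.99766767024994 F [-0.5  0.  -6.9]
2164 [ 0.45657395 -0.27108547  0.09893616] [ 0.58750657 -0.18453766  0.15496331] [0.10178912 0.10584025 0.14075688]
```

View pics/c6.png

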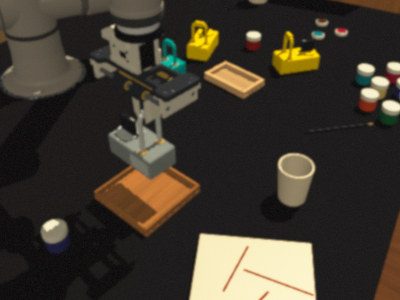

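The lock (crop 142,150) hangs level and open over the tray (crop 147,195), with its underside about 0.099 m up. The jars and cup haven't moved. Handing in.

```bash
python3 -c "
from cell import *;print(hand_in())"
```

```text
the job is handed in; nothing more can be done
None
```

I turned the dial to its opening mark, pulled the shackle up, and handed in with the open lock held still, level, over the middle of the tray, its underside about 10 cm above the table; the hand-in returned no verdict.

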